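# Set the missing push rivet in a leg brace

## Task

One push rivet is missing from the grey plate on the blue leg brace. Take the blue rivet from the rack, seat it fully home in the empty hole with its pin still up, then let go and press its white center pin down flush to lock it. Work gently: the brace sits on springs and cracks if it is pushed hard (over 22 N), the pin must not be pushed in before the rivet is home, and the other rivets stay in the rack.

Things in the scene. Friction and masses are not known exactly. Their poses are not given: they have to be found in the camera images.
- rivet: The blue push rivet (26 g), upright in one of the rack's three holes (which one varies). Origin: centre of the underside of its flange; z up along its axis. Flange 28 mm diameter, 4 mm thick (z 0 to 4 mm). Shank 12 mm diameter, 16 mm long below the flange, its last 5 mm tapering to 7 mm. White cylindrical center pin on top, 14 mm diameter: grasp the rivet by this pin, from above.
- rivet_pin (a joint): Travel (m) of the blue rivet's center pin: 0 = 12 mm proud of the flange, 0.012 = flush with it and at its stop. Starts at 0 to 0.002. It moves only when pushed with about 15 N, resists alike all the way and stays where left; at the stop the force climbs. Pressing the held rivet down on something harder than that pushes the pin in too.
- rivet_pin_top (a point): Centre of the top face of the blue rivet's white pin, 16 mm above the rivet's origin when the pin is fully up; moves down with the pin.
- brace_hole (a point): Centre of the mouth of the empty hole, level with the grey plate's flat top; x along the plate, z up. Hole 13 mm diameter, 1.5 mm chamfer, 18 mm deep, open below. The rivet already set is 52 mm away in +x and stands 4 mm above the plate. With the blue rivet home its flange lies on the plate and its origin is at this point. Moves down when the brace is pushed.
- brace: Blue arched shell (200 mm long, 120 wide, top 98 mm above the table) with a grey plate (106 x 44 mm) along its crest, on springs. Moves only down: starts to sink at 0.5 to 13 N (differs each time), then 1 mm per 0.8 N, up to 26 mm, and rises when let go. Cracks if the rivet or the robot pushes it with over 22 N. Origin: centre of the holder's underside while unloaded; x along the shell.
- holder: Plywood holder under the brace, 250 x 150 mm, 34 mm high, fixed to the bench. Origin: centre of its underside; x along the shell.
- rack: Wooden rivet rack, 60 x 190 x 26 mm, fixed to the bench. Origin: centre of its underside; its three 14 mm holes lie 62 mm apart along its y axis; rivets stand in them with their flanges on its top face.
- green_rivet: Green rivet in the rack, same shape as the blue one; leave alone. Origin: underside of its flange.
- orange_rivet: Orange rivet in the rack, same shape as the blue one; leave alone. Origin: underside of its flange.
Mind the look-alikes: they are no part of the job. There is more than one size of the rivet; the job needs the smallest.

How it is judged (in metres and radians):
On the way, in this order (a step that is already met when the one before it is completed fails the run):
1. the blue rivet is seated fully home in the empty hole with its pin still up (horizontal distance between rivet and brace_hole below 0.003 m and z of rivet in the frame of brace_hole below 0.0015 m and angle between the z axis of rivet and the z axis of brace_hole, either way round below 0.08 rad and value of joint rivet_pin below 0.005 m), for 0.2 s.
2. its pin is pressed flush with the rivet still home (horizontal distance between rivet and brace_hole below 0.003 m and z of rivet in the frame of brace_hole below 0.0015 m and angle between the z axis of rivet and the z axis of brace_hole, either way round below 0.08 rad and value of joint rivet_pin above 0.0105 m), for 0.2 s.
At the end, for the whole second after the job is handed in: The blue rivet stands in the brace's hole (within 3 mm of its axis, within 0.08 rad), its flange on the plate (within 1.5 mm), its pin flush (within 1.5 mm), at rest; green and orange rivets within 20 mm of where they were (all of step 2 and linear speed of rivet below 0.02 m/s and distance of each of green_rivet, orange_rivet from where it was at the start of the episode below 0.02 m); the robot touches nothing.
It fails at once if the pin is pushed in (more than 5 mm down) before the rivet is home (value of joint rivet_pin above 0.005 m and (z of rivet in the frame of brace_hole above 0.004 m or horizontal distance between rivet and brace_hole above 0.005 m)).
It fails at once if the brace is pushed with more than 22 N by the rivet or the robot (contact force between brace and rivet above 22 N or contact force between brace and the fingers above 22 N or contact force between brace and the arm above 22 N).
It fails at once if another rivet is disturbed (distance of any of green_rivet, orange_rivet from where it was at the start of the episode above 0.02 m).
It also fails if it takes over 58 s, if anything falls off the work surface, if the arm or the gripper's body presses on something with over 40 N, if the wrist force passes 120 N, or if a joint passes its speed limit or range.

## Robot

A 6-joint arm with a two-finger parallel gripper is mounted at the origin on the work surface. World frame = base frame: x ahead of the robot, y to its left, z up, the work surface at z = 0. Lengths are in m, angles in degrees, forces in N, time in s.
With the tool pointing down it reaches from about 0.3 to 0.75 m from the base axis. Payload 8.5 kg.
Tool frame: the origin (TCP) lies at the very end of the fingers, on their centre line; the grasp point (between the pads) lies 19 mm behind it (env.hold_point_z is the distance from the TCP to the grasp point, in m); z points along the fingers, y is the line along which they close (so a half turn about z gives the same grasp; the last joint's range is limited). The gripper opens to 85 mm and grips with 20 to 120 N. Pads are 22 mm wide; open, the fingers measure 114 mm over their backs; the gripper's body (76 mm by 85 mm) begins 54 mm behind the grasp point. The pads swing forward as they close: fully open they stand 13 mm farther back than shut.
Start: joints at [57.164, 21.807, 74.336, -0, 83.858, -12.336], TCP at [0.193, 0.515, 0.231] pointing down, gripper open.
Joint ranges: [-178.18, 178.18], [-50.72, 133.34], [12.68, 142.11], [-81.47, 261.47], [9.98, 163.14], [-165.26, 165.26]. Speed limits (degrees/s): [136.94, 136.94, 180, 180, 180, 180].

## Interface

Orientations are given as a 3x3 rotation matrix whose columns are the frame's x, y, z axes.
In Python, from rig import env, optics gives the robot as it stands.
- The arm moves only by the shell command python3 -m jog 'ROWS' [OPENING] [FORCE]. ROWS is JSON, a list of rows, each an object with "linear": the shift along the tool's x, y, z in units of 40 mm (1.0 is 40 mm), a list of three; "roll": the turn about the tool's z in units of 5 degrees (1.0 is 5 degrees). A call has 1 to 12 rows; each row shifts and turns the commanded pose from where the row before left it, along the tool's axes as they then stand; what a row does not reach is not made up. A row lasts 1/12 s, in which the tool goes at most 41.7 mm and 7.16 degrees, less where a joint would pass 70% of its speed; a pose out of reach is approached as far as the arm can. A call is refused whole if a number of a shift passes 1 or a number of a turn 1, either way. A call with a gripper value outside its range is refused whole. OPENING is the opening, from -1 (shut) to 1 (fully open), set as the call begins (- or left out, the last holds). The fingers move at their own pace and stop on an object; FORCE is the grip in N (left out, the last holds). Time passes only in rows, so rows that do not move let the fingers close. It gives the time, the measured TCP pose, the force, the opening and the grip force at its end, in the units of the state.
- env.observe(): the state, without advancing time (a new reading comes with each control period).
- optics.get_image(name): name is "side" or "top" or "wrist"; returns the picture (480x640x3 uint8, red, green, blue); there is no depth.
- optics.calibration(name): a dict with "fov_y" (degrees; the focal length in pixels is half the picture's height over the tangent of half this angle, whatever the lens; pixels are square), "cx", "cy" (the principal point, pixels), "D" ([k1, k2, p1, p2, k3] as OpenCV has them; the pictures are not rectified), "T" (4x4, takes a point from camera to world coordinates). Camera axes: x right, y down, z forward; pixel columns grow to the right and rows downward; lengths in m; the calibration is good to about 2 mm. A picture is of the moment at which its call begins: read the wrist's pose just before it. calibration takes no time and is no camera call; for the wrist camera it gives the pose at the moment of the call.
- env.close_job(): hands the job in; it is judged then, once.
The state is a dict: "time_s": time; "q": joint angles; "qvel": joint speeds; "joint_efforts": joint torques, N m; "position": TCP position; "tool_rot": TCP orientation; "ft_force": force on the tool from outside, world axes, zero at the start; "wrist_torque": the same for the moment, N m; "grip_width": finger opening in m; "gripper_force": force on a finger pad.
Only numpy, scipy, OpenCV 4.12 (cv2) and the standard library are available. Lean on these libraries where they do the work, as an engineer would, in place of code of your own. Each camera call takes 0.05 s, during which the arm holds its last target. There are 200 camera calls.

## Working session

There is one attempt and no reset: what is moved stays moved. The work goes in short steps, Python scripts to look and compute and a shell command to move; the robot and the scene stay as the last step left them, time stands still between calls to the robot, and variables do not carry over. Pictures are saved under pics/ and viewed, at most 11 in all, crops included, and the job is handed in when it is done.

```bash
ls; mkdir -p pics
python3 - <<'E'
from rig import env, optics
import cv2,numpy as np
print(env.observe(), env.hold_point_z)
for n in ("top","side"):
    im=optics.get_image(n); cv2.imwrite(f"pics/{n}0.png",im[:,:,::-1])
    c=optics.calibration(n); print(n,c)
E
```

```text
pics
{'time_s': 0.0, 'q': array([ 5.71629848e+01,  2.18407756e+01,  7.43839873e+01, -5.66195642e-04,
        8.38604200e+01, -1.23356679e+01]), 'qvel': array([-0.02762181, -0.01642773, -0.04613974, -0.08371512, -0.01954855,
        0.0375863 ]), 'joint_efforts': array([-1.22159800e-03, -4.48474288e+01, -2.31272793e+01, -2.51569481e-04,
        4.94893582e-03, -8.01103312e-06]), 'position': array([0.19246406, 0.51490707, 0.23071832]), 'tool_rot': array([[-9.36664204e-01,  3.50227830e-01, -7.97921401e-04],
       [ 3.50228603e-01,  9.36663414e-01, -1.25449622e-03],
       [ 3.08024296e-04, -1.45449660e-03, -9.99998895e-01]]), 'ft_force': array([ 0.58361711,  0.28149554, -0.04791587]), 'wrist_torque': array([ 0.01845511,  0.02687883, -0.03621233]), 'gripper_force': 0.0, 'grip_width': 0.08547591403920834} 0.0187
top {'fov_y': 56.05890848568487, 'cx': 320.4649408764107, 'cy': 232.79357720059213, 'D': array([-0.07159575,  0.        ,  0.        ,  0.        ,  0.        ]), 'T': array([[ 0.0273634 , -0.98776899,  0.15350459,  0.43346884],
       [-0.99960067, -0.0259546 ,  0.01117441,  0.04684164],
       [-0.00705358, -0.15374906, -0.98808475,  0.78894284],
       [ 0.        ,  0.        ,  0.        ,  1.        ]])}
side {'fov_y': 42.916629949809916, 'cx': 317.9560940694467, 'cy': 244.91540937528362, 'D': array([-0.17158335,  0.        ,  0.        ,  0.        ,  0.        ]), 'T': array([[-0.8984321 , -0.33102169,  0.28852106,  0.30578177],
       [-0.43910984,  0.67499623, -0.59292718,  0.54846204],
       [ 0.00152113, -0.65939724, -0.75179316,  0.71288591],
       [ 0.        ,  0.        ,  0.        ,  1.        ]])}
```

View pics/top0.png

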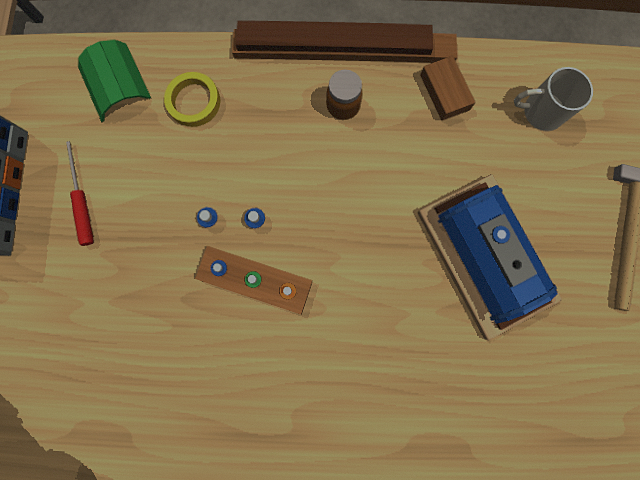

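View pics/side0.png

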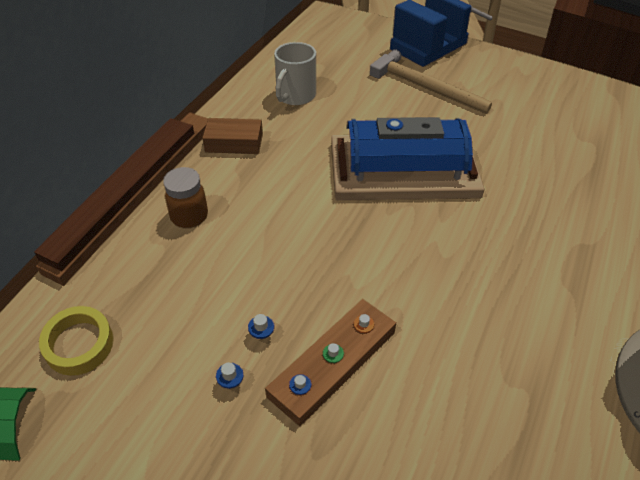

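The top view shows the brace's empty hole at (516,265) and its set rivet at (502,234). There are three blue candidates: the rack one at (218,268), and two loose ones at (206,217) and (254,218), which look larger. The rack one fits: it stands in a rack hole and is the smallest. I'll confirm it in a crop and measure it in both views.

```bash
cat > h.py <<'E'
import cv2,numpy as np
from rig import env,optics
def ray(c,uv):
    f=240/np.tan(np.radians(c["fov_y"]/2)); K=np.array([[f,0,c["cx"]],[0,f,c["cy"]],[0,0,1]])
    p=cv2.undistortPoints(np.array([[uv]],float),K,c["D"])[0,0]
    T=c["T"]; d=T[:3,:3]@np.r_[p,1]; return T[:3,3],d/np.linalg.norm(d)
def plane(c,uv,z):
    o,d=ray(c,uv); return o+d*(z-o[2])/d[2]
def tri(c1,u1,c2,u2):
    o1,d1=ray(c1,u1);o2,d2=ray(c2,u2)
    s=np.linalg.lstsq(np.c_[d1,-d2],o2-o1,rcond=None)[0]
    a,b=o1+s[0]*d1,o2+s[1]*d2; return (a+b)/2,np.linalg.norm(a-b)
def blob(mask,near,amin=8,r=15):
    n,l,st,ce=cv2.connectedComponentsWithStats(mask.astype(np.uint8))
    k=[(np.hypot(*(ce[i]-near)),i) for i in range(1,n) if st[i,4]>=amin]
    if not k or min(k)[0]>r: return None
    i=min(k)[1]; return ce[i],st[i,4],st[i,:4]
def masks(im):
    hsv=cv2.cvtColor(im,cv2.COLOR_RGB2HSV); H,S,V=cv2.split(hsv)
    return dict(white=(S<60)&(V>135),blue=(H>100)&(H<125)&(S>120),dark=(V<70))
E
python3 - <<'E'
from h import *
P={"top":dict(rv=(218,268),l1=(206,217),l2=(254,218),gr=(252,279),og=(287,291),set=(502,234),hole=(516,265)),
   "side":dict(rv=(300,382),l1=(229,371),l2=(260,322),gr=(333,351),og=(364,321),set=(395,125),hole=(427,126))}
cal={n:optics.calibration(n) for n in P}; R={}
for n in P:
    im=cv2.imread(f"pics/{n}0.png")[:,:,::-1].copy(); m=masks(im)
    for k,p in P[n].items():
        b=blob(m["dark" if k=="hole" else "white"],p); R[n,k]=b
        print(n,k,b)
for k in P["top"]:
    if R["top",k] and R["side",k]: print(k,tri(cal["top"],R["top",k][0],cal["side"],R["side",k][0]))
a=cv2.imread("pics/top0.png")[195:315,180:330]; b=cv2.imread("pics/side0.png")[300:420,210:410]
c=cv2.imread("pics/top0.png")[165:345,400:560]
a=cv2.resize(a,(400,320),interpolation=3);b=cv2.resize(b,(400,320)) ;cv2.imwrite("pics/crop1.png",np.hstack([a,b]))
im=optics.get_image("wrist");cv2.imwrite("pics/w0.png",im[:,:,::-1]);print(optics.calibration("wrist"))
E
```

```text
top rv (array([216.60869565, 267.        ]), np.int32(46), array([213, 264,   8,   7], dtype=int32))
top l1 (array([204.13513514, 214.7027027 ]), np.int32(74), array([200, 210,   9,  10], dtype=int32))
top l2 (array([252.81481481, 215.51851852]), np.int32(81), array([248, 211,  10,  10], dtype=int32))
top gr (array([251.36, 278.5 ]), np.int32(50), array([248, 275,   8,   8], dtype=int32))
top og (array([286.62, 290.26]), np.int32(50), array([283, 287,   8,   8], dtype=int32))
top set (array([501.40983607, 233.85245902]), np.int32(61), array([497, 230,   9,   9], dtype=int32))
top hole (array([516.54929577, 264.12676056]), np.int32(71), array([512, 260,  10,   9], dtype=int32))
side rv (array([299.72619048, 379.35714286]), np.int32(84), array([295, 375,  11,  10], dtype=int32))
side l1 (array([227.58461538, 368.16153846]), np.int32(130), array([221, 362,  14,  13], dtype=int32))
side l2 (array([259.74336283, 318.92035398]), np.int32(113), array([254, 314,  13,  11], dtype=int32))
side gr (array([332.98684211, 347.38157895]), np.int32(76), array([328, 343,  11,   9], dtype=int32))
side
[... 597 characters left out ...]
oat64(0.0005033992913255897))
og (array([0.45187471, 0.10829732, 0.04219805]), np.float64(0.0007819952707648079))
set (array([ 0.54535446, -0.22733187,  0.10109654]), np.float64(0.0014551104090368217))
hole (array([ 0.49933774, -0.25212718,  0.09537696]), np.float64(0.0010931597382182019))
{'fov_y': 63.8108231124164, 'cx': 318.06568828799016, 'cy': 244.16100239382703, 'D': array([-0.07453455,  0.        ,  0.        ,  0.        ,  0.        ]), 'T': array([[ 0.35033834,  0.90453837,  0.24305018,  0.13158775],
       [ 0.93662259, -0.33803768, -0.09202522,  0.53748814],
       [-0.00108022,  0.25988625, -0.96563863,  0.37341204],
       [ 0.        ,  0.        ,  0.        ,  1.        ]])}
```

View pics/crop1.png

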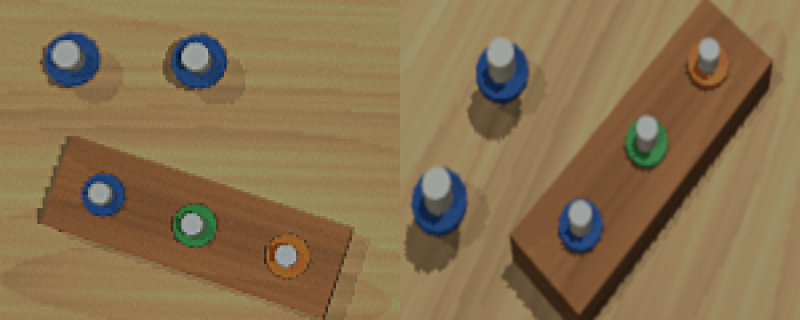

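View pics/w0.png

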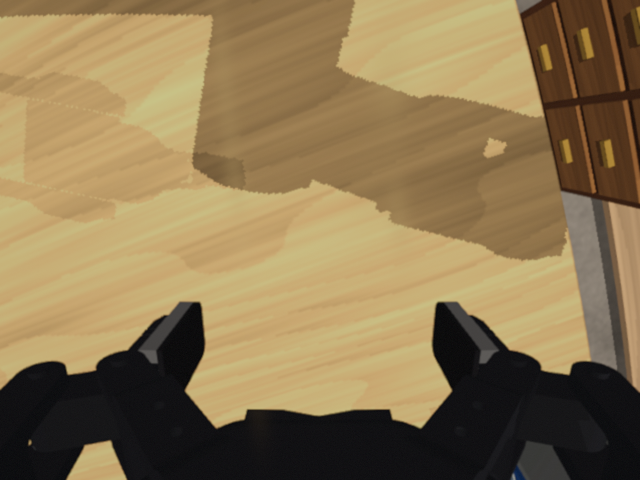

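The crop confirms it: the rack rivet (left-hand blue, crop (103,194)) has a smaller flange and pin than the two loose ones. Its pin top measures z≈0.041. Next I'll turn the tool to close across the rack, which is 86° of roll.

```bash
cat >> h.py <<'E'
def plan(xyz,ydeg=None):
    s=env.observe(); R=np.array(s["tool_rot"]); p=np.array(s["position"])
    v=R.T@(np.array(xyz)-p)/0.04
    print("shift units",v.round(3),"pos",p.round(4),"t",round(s["time_s"],2),"F",np.round(s["ft_force"],2))
    if ydeg is not None:
        a=np.degrees(np.arctan2(R[1,1],R[0,1])); d=(a-ydeg+90)%180-90
        print("yang",round(a,2),"roll units",round(d/5,2))
E
python3 -m jog '[{"roll":1},{"roll":1},{"roll":1},{"roll":1},{"roll":1},{"roll":1},{"roll":1},{"roll":1},{"roll":1},{"roll":1},{"roll":1},{"roll":1}]' 0.2 30
python3 -m jog '[{"roll":1},{"roll":1},{"roll":1},{"roll":1},{"roll":1},{"roll":0.2},{"roll":0}]'
python3 -c "
from h import *
plan([.487,.227,.19],-16.5)"
```

```text
shift units [-9.418 -4.164  1.023] pos [0.1925 0.515  0.2308] t 0.15 F [ 0.49  0.45 -0.02]
yang 69.5 roll units 17.2invalid input
invalid input
```

```bash
python3 -m jog '[{"linear":[0,0,0],"roll":1},{"linear":[0,0,0],"roll":1},{"linear":[0,0,0],"roll":1},{"linear":[0,0,0],"roll":1},{"linear":[0,0,0],"roll":1},{"linear":[0,0,0],"roll":1},{"linear":[0,0,0],"roll":1},{"linear":[0,0,0],"roll":1},{"linear":[0,0,0],"roll":1},{"linear":[0,0,0],"roll":1},{"linear":[0,0,0],"roll":1},{"linear":[0,0,0],"roll":1}]' 0.2 30
python3 -m jog '[{"linear":[0,0,0],"roll":1},{"linear":[0,0,0],"roll":1},{"linear":[0,0,0],"roll":1},{"linear":[0,0,0],"roll":1},{"linear":[0,0,0],"roll":1},{"linear":[0,0,0],"roll":0.2},{"linear":[0,0,0],"roll":0}]'
python3 -c "
from h import *
plan([.487,.227,.19],-16.5)"
```

```text
time_s: 1.15
position: [0.1925, 0.515, 0.231]
tool_rot: [[-0.161, 0.987, -0.0], [0.987, 0.161, -0.001], [-0.001, -0.0, -1.0]]
ft_force: [0.3, 0.9, 0.9]
grip_width: 0.0511
gripper_force: 0.0
time_s: 1.73
position: [0.1926, 0.5151, 0.2311]
tool_rot: [[0.283, 0.959, -0.0], [0.959, -0.283, -0.0], [-0.0, -0.0, -1.0]]
ft_force: [0.5, -0.8, -0.7]
grip_width: 0.0514
gripper_force: 0.0
shift units [-4.826  9.098  1.029] pos [0.1926 0.5151 0.2311] t 1.73 F [ 0.47 -0.82 -0.7 ]
yang -16.43 roll units 0.01
```

```bash
python3 -m jog '[{"linear":[-0.44,0.83,0.09],"roll":0},{"linear":[-0.44,0.83,0.09],"roll":0},{"linear":[-0.44,0.83,0.09],"roll":0},{"linear":[-0.44,0.83,0.09],"roll":0},{"linear":[-0.44,0.83,0.09],"roll":0},{"linear":[-0.44,0.83,0.09],"roll":0},{"linear":[-0.44,0.83,0.09],"roll":0},{"linear":[-0.44,0.83,0.09],"roll":0},{"linear":[-0.44,0.83,0.09],"roll":0},{"linear":[-0.44,0.83,0.09],"roll":0},{"linear":[-0.43,0.8,0.09],"roll":0},{"linear":[0,0,0],"roll":0}]'
python3 - <<'E'
from h import *
plan([.487,.227,.12],-16.5)
c=optics.calibration("wrist");im=optics.get_image("wrist");cv2.imwrite("pics/w1.png",im[:,:,::-1])
m=masks(im)
T=c["T"];f=240/np.tan(np.radians(c["fov_y"]/2));K=np.array([[f,0,c["cx"]],[0,f,c["cy"]],[0,0,1]])
Ti=np.linalg.inv(T)
pr=cv2.projectPoints(np.array([[.487,.227,.0415]]),cv2.Rodrigues(Ti[:3,:3])[0],Ti[:3,3],K,c["D"])[0][0,0]
print("expect",pr);b=blob(m["white"],pr,20,60);print(b)
if b: print(plane(c,b[0],.042))
E
```

```text
time_s: 2.73
position: [0.4904, 0.2224, 0.1907]
tool_rot: [[0.286, 0.958, 0.0], [0.958, -0.286, -0.001], [-0.001, 0.001, -1.0]]
ft_force: [0.0, -0.2, 0.0]
grip_width: 0.0512
gripper_force: 0.0
shift units [ 0.088 -0.117  1.766] pos [0.4904 0.2224 0.1907] t 2.73 F [ 0.   -0.2   0.03]
yang -16.64 roll units -0.03
expect [311.01277545 222.96830585]
(array([313.87159533, 222.78988327]), np.int32(257), array([305, 214,  18,  18], dtype=int32))
[0.48919111 0.22660129 0.042     ]
```

View pics/w1.png

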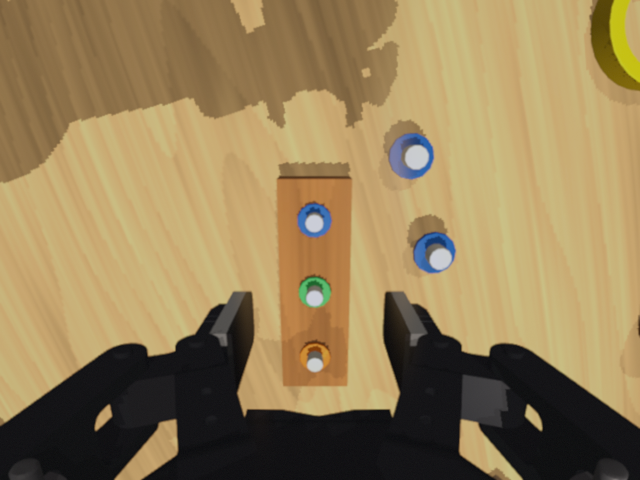

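The wrist view shows the blue rivet's pin at (314,222), with green and orange below it in the rack. The loose larger ones are at (414,155) and (438,253). I'll go down partway and measure again.

```bash
python3 -m jog '[{"linear":[0.09,-0.06,0.5],"roll":0},{"linear":[0,0,0.6],"roll":0},{"linear":[0,0,0.9],"roll":0},{"linear":[0,0,0.9],"roll":0},{"linear":[0,0,0],"roll":0},{"linear":[0,0,0],"roll":0}]'
python3 - <<'E'
from h import *
c=optics.calibration("wrist");im=optics.get_image("wrist");cv2.imwrite("pics/w2.png",im[:,:,::-1])
m=masks(im)
T=c["T"];f=240/np.tan(np.radians(c["fov_y"]/2));K=np.array([[f,0,c["cx"]],[0,f,c["cy"]],[0,0,1]])
Ti=np.linalg.inv(T)
pr=cv2.projectPoints(np.array([[.488,.227,.042]]),cv2.Rodrigues(Ti[:3,:3])[0],Ti[:3,3],K,c["D"])[0][0,0]
b=blob(m["white"],pr,20,60);print(pr,b)
p=plane(c,b[0],.042);print(p)
plan([*p[:2],.032],-16.5)
E
```

```text
time_s: 3.28
position: [0.4846, 0.2312, 0.0755]
tool_rot: [[0.282, 0.959, -0.003], [0.959, -0.282, -0.001], [-0.001, -0.003, -1.0]]
ft_force: [0.2, 0.6, 1.0]
grip_width: 0.0511
gripper_force: 0.0
[326.06360264 285.32643689] (array([328.40710824, 284.30371567]), np.int32(619), array([315, 271,  28,  28], dtype=int32))
[0.48924208 0.22718985 0.042     ]
shift units [-0.075  0.112  1.127] pos [0.4857 0.2313 0.0771] t 3.33 F [0.26 0.28 0.26]
yang -16.41 roll units 0.02
```

```bash
python3 -m jog '[{"linear":[-0.08,0.11,0],"roll":0},{"linear":[0,0,0.3],"roll":0},{"linear":[0,0,0.4],"roll":0},{"linear":[0,0,0.3],"roll":0},{"linear":[0,0,0.1],"roll":0},{"linear":[0,0,0],"roll":0},{"linear":[0,0,0],"roll":0},{"linear":[0,0,0],"roll":0}]'
python3 - <<'E'
from h import *
plan([.4892,.2272,.0315],-16.5)
E
```

```text
time_s: 4.0
position: [0.4895, 0.2265, 0.0331]
tool_rot: [[0.284, 0.959, 0.002], [0.959, -0.284, 0.001], [0.001, 0.002, -1.0]]
ft_force: [0.4, -0.6, -0.3]
grip_width: 0.0514
gripper_force: 0.0
shift units [ 0.015 -0.013  0.039] pos [0.4895 0.2265 0.0331] t 4.0 F [ 0.39 -0.56 -0.32]
yang -16.49 roll units 0.0
```

```bash
python3 -m jog '[{"linear":[0,0,0.03],"roll":0},{"linear":[0,0,0],"roll":0},{"linear":[0,0,0],"roll":0},{"linear":[0,0,0],"roll":0},{"linear":[0,0,0],"roll":0},{"linear":[0,0,0],"roll":0},{"linear":[0,0,0],"roll":0},{"linear":[0,0,0],"roll":0},{"linear":[0,0,0],"roll":0},{"linear":[0,0,0],"roll":0}]' -1 45
```

```text
time_s: 4.83
position: [0.489, 0.2264, 0.031]
tool_rot: [[0.284, 0.959, 0.001], [0.959, -0.284, 0.0], [0.0, 0.001, -1.0]]
ft_force: [-1.4, -0.1, 5.4]
grip_width: 0.0111
gripper_force: 44.0
```

```bash
python3 -m jog '[{"linear":[0,0,-0.2],"roll":0},{"linear":[0,0,-0.4],"roll":0},{"linear":[0,0,-0.8],"roll":0},{"linear":[0,0,-0.8],"roll":0},{"linear":[0,0,-0.8],"roll":0},{"linear":[0,0,-0.8],"roll":0},{"linear":[0,0,-0.5],"roll":0},{"linear":[0,0,0],"roll":0},{"linear":[0,0,0],"roll":0}]'
python3 - <<'E'
from h import *
plan([.499,-.252,.20],-61.7)
ims=[optics.get_image(n) for n in("wrist","side")]
cv2.imwrite("pics/w3.png",ims[0][:,:,::-1]);cv2.imwrite("pics/s3.png",ims[1][:,:,::-1])
c=optics.calibration("wrist")
a=cv2.resize(ims[0][200:480,140:500],(400,311));b=cv2.resize(ims[1][200:440,200:440],(400,311))
cv2.imwrite("pics/c3.png",np.hstack([a,b])[:,:,::-1])
E
```

```text
time_s: 5.58
position: [0.4888, 0.2264, 0.2034]
tool_rot: [[0.284, 0.959, 0.002], [0.959, -0.284, 0.0], [0.001, 0.002, -1.0]]
ft_force: [0.0, -0.0, -0.6]
grip_width: 0.0113
gripper_force: 44.0
shift units [-11.396   3.64    0.082] pos [0.4888 0.2264 0.2034] t 5.58 F [ 0.03 -0.05 -0.61]
yang -16.49 roll units 9.04
```

View pics/c3.png

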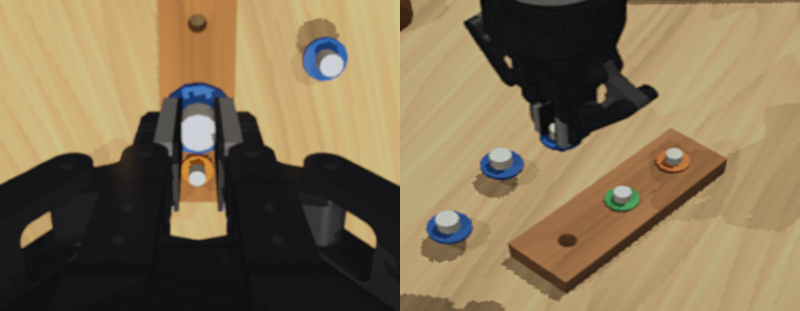

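The rivet is held upright between the pads and centred, with its pin up, and its rack hole is empty. Green and orange are undisturbed. Next I turn the tool to close across the plate and carry the rivet over.

```bash
python3 -m jog '[{"linear":[0,0,0],"roll":1},{"linear":[0,0,0],"roll":1},{"linear":[0,0,0],"roll":1},{"linear":[0,0,0],"roll":1},{"linear":[0,0,0],"roll":1},{"linear":[0,0,0],"roll":1},{"linear":[0,0,0],"roll":1},{"linear":[0,0,0],"roll":1},{"linear":[0,0,0],"roll":1},{"linear":[0,0,0],"roll":0},{"linear":[0,0,0],"roll":0}]'
python3 - <<'E'
from h import *
plan([.499,-.252,.20],-61.7)
im=cv2.imread("pics/w3.png")[:,:,::-1].copy();print(blob(masks(im)["white"],(318,317),100,30))
E
```

```text
time_s: 6.6
position: [0.4884, 0.2262, 0.2015]
tool_rot: [[0.878, 0.479, -0.002], [0.479, -0.878, -0.0], [-0.002, -0.001, -1.0]]
ft_force: [-0.0, 0.2, -0.0]
grip_width: 0.0113
gripper_force: 44.0
shift units [-5.499 10.619  0.042] pos [0.4884 0.2262 0.2015] t 6.6 F [-0.04  0.22 -0.03]
yang -61.36 roll units 0.07
(array([317.76046512, 318.80465116]), np.int32(860), array([303, 302,  31,  34], dtype=int32))
```

```bash
python3 -m jog '[{"linear":[-0.458,0.885,0],"roll":0},{"linear":[-0.458,0.885,0],"roll":0},{"linear":[-0.458,0.885,0],"roll":0},{"linear":[-0.458,0.885,0],"roll":0},{"linear":[-0.458,0.885,0],"roll":0},{"linear":[-0.458,0.885,0],"roll":0},{"linear":[-0.458,0.885,0],"roll":0},{"linear":[-0.458,0.885,0],"roll":0},{"linear":[-0.458,0.885,0],"roll":0},{"linear":[-0.458,0.885,0],"roll":0},{"linear":[-0.458,0.885,0],"roll":0},{"linear":[-0.458,0.885,0],"roll":0.07}]'
python3 -m jog '[{"linear":[0,0,0],"roll":0},{"linear":[0,0,0],"roll":0},{"linear":[0,0,0],"roll":0},{"linear":[0,0,0],"roll":0},{"linear":[0,0,0],"roll":0}]'
python3 - <<'E'
from h import *
plan([.499,-.252,.20],-61.7)
c=optics.calibration("wrist");im=optics.get_image("wrist");cv2.imwrite("pics/w4.png",im[:,:,::-1])
m=masks(im);s=env.observe();R=np.array(s["tool_rot"]);P=np.array(s["position"])
b=blob(m["white"],(318,318),100,30);print("pin",b)
p=plane(c,b[0],P[2]+.0105);print("pin in tool",R.T@(p-P))
T=c["T"];f=240/np.tan(np.radians(c["fov_y"]/2));K=np.array([[f,0,c["cx"]],[0,f,c["cy"]],[0,0,1]])
Ti=np.linalg.inv(T)
pr=cv2.projectPoints(np.array([[.4993,-.2521,.098],[.5454,-.2273,.102]]),cv2.Rodrigues(Ti[:3,:3])[0],Ti[:3,3],K,c["D"])[0][:,0];print(pr)
h=blob(m["dark"],pr[0],50,30);w=blob(m["white"],pr[1],50,40);print(h,w)
if h: print(plane(c,h[0],.098))
if w: print(plane(c,w[0],.102))
E
```

```text
time_s: 7.6
position: [0.4977, -0.2538, 0.202]
tool_rot: [[0.88, 0.474, -0.001], [0.474, -0.88, 0.001], [-0.0, -0.001, -1.0]]
ft_force: [1.7, 0.3, -0.2]
grip_width: 0.0111
gripper_force: 44.0
time_s: 8.02
position: [0.4984, -0.2507, 0.2026]
tool_rot: [[0.881, 0.474, -0.0], [0.474, -0.881, 0.0], [0.0, -0.0, -1.0]]
ft_force: [0.2, 0.4, -0.6]
grip_width: 0.0114
gripper_force: 44.1
shift units [-0.002  0.036  0.066] pos [ 0.4984 -0.2507  0.2026] t 8.02 F [ 0.2   0.38 -0.57]
yang -61.72 roll units -0.0
pin (array([317.61684211, 316.96947368]), np.int32(950), array([303, 294,  30,  42], dtype=int32))
pin in tool [ 0.00204533  0.00050134 -0.01049983]
[[319.43072569 242.96767562]
 [319.51726621 163.03475752]]
(array([319.44155844, 238.995671  ]), np.int32(231), array([311, 231,  18,  17], dtype=int32)) (array([319.87126437, 160.52643678]), np.int32(435), array([309, 149,  23,  24], dtype=int32))
[ 0.50169636 -0.25081649  0.098     ]
[ 0.5468527 -0.2267661  0.102    ]
```

View pics/w4.png

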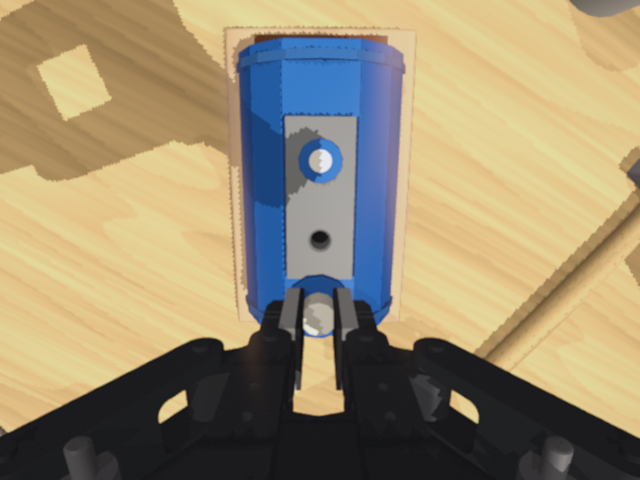

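The plate's empty hole is at (319,239), the set rivet at (320,160) and the held rivet's flange is centred near (318,306). I'll go lower and compare the flange and the hole in the same picture.

```bash
python3 -m jog '[{"linear":[0.03,0.027,0.3],"roll":0},{"linear":[0,0,0.45],"roll":0},{"linear":[0,0,0.2],"roll":0},{"linear":[0,0,0],"roll":0},{"linear":[0,0,0],"roll":0},{"linear":[0,0,0],"roll":0},{"linear":[0,0,0],"roll":0}]'
python3 - <<'E'
from h import *
c=optics.calibration("wrist");im=optics.get_image("wrist");cv2.imwrite("pics/w5.png",im[:,:,::-1])
s=env.observe();R=np.array(s["tool_rot"]);P=np.array(s["position"]);print(P)
m=masks(im)
h=blob(m["dark"],(319,255),50,30);w=blob(m["white"],(319,150),50,60);print(h,w)
for q,z in((h,.098),(w,.102)):
    if q: 
        p=plane(c,q[0],z);print(p,R.T@(p-P))
# flange from w3 (earlier pose: TCP z .2034) : blue extents per column
i3=cv2.imread("pics/w3.png")[:,:,::-1].copy();b=masks(i3)["blue"]
for x in(306,312,318,324,330):
    ys=np.where(b[250:360,x])[0]+250;print(x,ys.min(),ys.max(),len(ys))
cv2.imwrite("pics/c5.png",np.hstack([cv2.resize(im[190:370,240:400],(400,450),interpolation=2),cv2.resize(i3[230:370,258:382],(400,450),interpolation=2)])[:,:,::-1])
E
```

```text
time_s: 8.65
position: [0.5002, -0.2524, 0.1655]
tool_rot: [[0.882, 0.472, 0.001], [0.472, -0.882, -0.001], [0.001, 0.002, -1.0]]
ft_force: [0.6, -0.4, 0.7]
grip_width: 0.0113
gripper_force: 44.1
[ 0.50010243 -0.25239622  0.16535167]
(array([314.81386861, 255.6350365 ]), np.int32(274), array([306, 247,  20,  19], dtype=int32)) (array([315.5330033 , 165.57590759]), np.int32(606), array([302, 152,  28,  28], dtype=int32))
[ 0.50199913 -0.250349    0.098     ] [ 0.00259957 -0.00100097  0.06735188]
[ 0.54688681 -0.22690361  0.102     ] [ 0.05324105 -0.00048362  0.06338171]
306 277 335 23
312 276 336 18
318 275 337 18
324 276 336 18
330 278 334 20
```

View pics/c5.png

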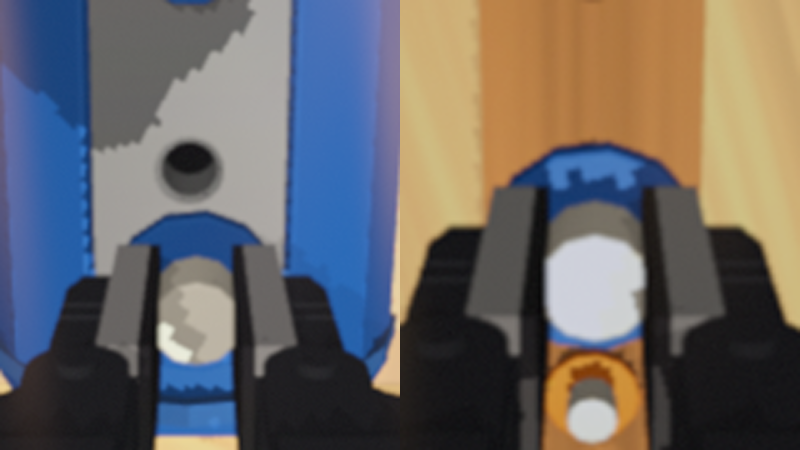

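Run:
```python
from h import *
s=env.observe();R=np.array(s["tool_rot"]);P=np.array(s["position"]);c=optics.calibration("wrist");print(P)
t=lambda uv,dz:(R.T@(plane(c,uv,P[2]+dz)-P))[:2]*1000
print("hole",t((315.9,257),.098-P[2]),"fl near",t((318,274.5),-.005),"fl far",t((318,337.5),-.001),"pin top",t((318,319),.011))
# this-picture flange and pin
im=cv2.imread("pics/w5.png")[:,:,::-1].copy();b=masks(im)["blue"]
for x in(312,318,324):
    ys=np.where(b[262:352,x])[0]+262;print(x,ys.min(),ys.max())
g=cv2.cvtColor(im,7)
V=im.max(2)
for x in(306,316,): print(V[238:278,x])
print(V[257,296:338])
```

```text
[ 0.50010243 -0.25239622  0.16535167]
hole [ 1.75983803 -0.42643016] fl near [13.35704192  0.76444271] fl far [-12.88077754   0.75918149] pin top [1.41284886 0.7607009 ]
312 276 351
318 275 351
324 276 351
[167 167 167 167 167 167 166 166 165 158 146 134 120 101  75  57  51  54
  60  62  61  62  65  73  86 106 123 132 136 140 152 162 165 166 167 166
 159 135 108 107]
[169 169 169 169 169 167 159 139 110  60  24  26  24  23  23  24  24  25
  22  23  27  45  65  70  69  70  70  69  71  83 105 122 131 148 165 163
 138 107 107 126]
[164 165 164 165 163 155 141 132 111  79  62  57  51  42  32  26  22  23
  21  21  23  23  24  25  30  39  49  61  65  69  83  98 117 148 167 171
 171 171 171 172 171 172]
```

```bash
python3 -m jog '[{"linear":[0.012,-0.035,0.3],"roll":0},{"linear":[0,0,0.4],"roll":0},{"linear":[0,0,0.3],"roll":0},{"linear":[0,0,0.1],"roll":0},{"linear":[0,0,0],"roll":0},{"linear":[0,0,0],"roll":0},{"linear":[0,0,0],"roll":0}]'
python3 - <<'E'
from h import *
plan([.5,-.252,.103],-61.7)
im=optics.get_image("wrist");im2=optics.get_image("side")
cv2.imwrite("pics/c6.png",np.hstack([cv2.resize(im[190:370,220:420],(400,360)),cv2.resize(im2[70:178,360:480],(400,360))])[:,:,::-1])
E
```

```text
time_s: 9.28
position: [0.5, -0.2511, 0.1215]
tool_rot: [[0.882, 0.472, 0.001], [0.472, -0.882, -0.001], [0.001, 0.002, -1.0]]
ft_force: [0.5, -0.6, 0.6]
grip_width: 0.0116
gripper_force: 44.1
shift units [-0.01   0.019  0.462] pos [ 0.5    -0.2511  0.1215] t 9.28 F [ 0.48 -0.6   0.59]
yang -61.85 roll units -0.03
```

View pics/c6.png

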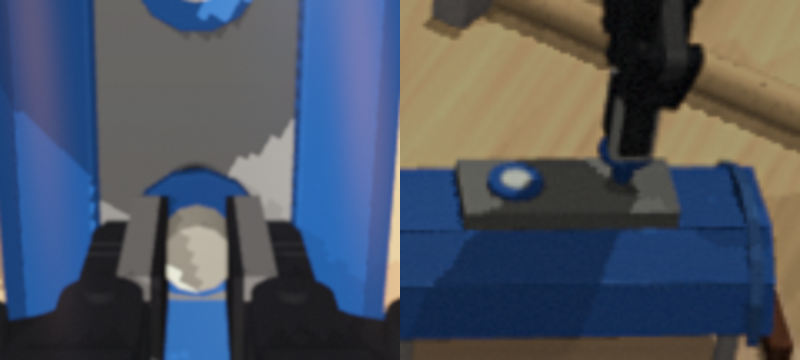

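The wrist crop shows the held flange centred at about x=197, against plate edges at 97 and 300. The side crop shows the shank tip right over the hole at about (622,185). I'll lower gently, watching the force.

```bash
python3 -m jog '[{"linear":[0,0,0.05],"roll":0},{"linear":[0,0,0.05],"roll":0},{"linear":[0,0,0],"roll":0}]'
python3 -m jog '[{"linear":[0,0,0.04],"roll":0},{"linear":[0,0,0.04],"roll":0},{"linear":[0,0,0],"roll":0}]'
```

```text
time_s: 9.63
position: [0.4995, -0.2507, 0.1162]
tool_rot: [[0.882, 0.472, -0.0], [0.472, -0.882, 0.0], [-0.0, -0.0, -1.0]]
ft_force: [-0.2, 0.1, -0.4]
grip_width: 0.0106
gripper_force: 44.1
time_s: 9.88
position: [0.4996, -0.2507, 0.113]
tool_rot: [[0.882, 0.472, -0.0], [0.472, -0.882, 0.0], [-0.0, -0.0, -1.0]]
ft_force: [-0.0, 0.0, 0.4]
grip_width: 0.0113
gripper_force: 44.1
```

```bash
python3 -m jog '[{"linear":[0,0,0.05],"roll":0},{"linear":[0,0,0.05],"roll":0},{"linear":[0,0,0],"roll":0}]'
python3 -m jog '[{"linear":[0,0,0.04],"roll":0},{"linear":[0,0,0.04],"roll":0},{"linear":[0,0,0],"roll":0},{"linear":[0,0,0],"roll":0}]'
```

```text
time_s: 10.13
position: [0.4996, -0.2508, 0.1089]
tool_rot: [[0.882, 0.472, -0.0], [0.472, -0.882, 0.0], [-0.0, -0.0, -1.0]]
ft_force: [1.6, 1.2, -0.9]
grip_width: 0.0112
gripper_force: 44.0
time_s: 10.47
position: [0.4996, -0.2508, 0.106]
tool_rot: [[0.882, 0.472, -0.0], [0.472, -0.882, 0.0], [-0.0, -0.0, -1.0]]
ft_force: [0.0, 0.2, 0.1]
grip_width: 0.0112
gripper_force: 44.0
```

```bash
python3 -m jog '[{"linear":[0,0,0.03],"roll":0},{"linear":[0,0,0.03],"roll":0},{"linear":[0,0,0],"roll":0},{"linear":[0,0,0],"roll":0}]'
python3 -m jog '[{"linear":[0,0,0.03],"roll":0},{"linear":[0,0,0],"roll":0},{"linear":[0,0,0],"roll":0}]'
```

```text
time_s: 10.8
position: [0.4996, -0.2508, 0.1037]
tool_rot: [[0.882, 0.472, -0.0], [0.472, -0.882, 0.0], [-0.0, -0.0, -1.0]]
ft_force: [1.3, 0.2, -0.7]
grip_width: 0.0112
gripper_force: 44.0
time_s: 11.05
position: [0.4997, -0.2509, 0.103]
tool_rot: [[0.882, 0.472, 0.0], [0.472, -0.882, -0.0], [0.0, 0.001, -1.0]]
ft_force: [0.3, 1.0, 3.5]
grip_width: 0.0113
gripper_force: 44.6
```

```bash
python3 -m jog '[{"linear":[0,0,0.03],"roll":0},{"linear":[0,0,0],"roll":0},{"linear":[0,0,0],"roll":0},{"linear":[0,0,0],"roll":0}]'
python3 -m jog '[{"linear":[0,0,0.02],"roll":0},{"linear":[0,0,0],"roll":0},{"linear":[0,0,0],"roll":0},{"linear":[0,0,0],"roll":0}]'
```

```text
time_s: 11.38
position: [0.4997, -0.2509, 0.1018]
tool_rot: [[0.882, 0.472, 0.001], [0.472, -0.882, -0.0], [0.0, 0.001, -1.0]]
ft_force: [-0.4, 1.0, 5.9]
grip_width: 0.0115
gripper_force: 44.8
time_s: 11.72
position: [0.4997, -0.2509, 0.1011]
tool_rot: [[0.882, 0.472, 0.001], [0.472, -0.882, -0.001], [0.0, 0.001, -1.0]]
ft_force: [-0.2, 1.2, 6.7]
grip_width: 0.0111
gripper_force: 44.9
```

The force is 4–7 N and rises at about 1 N/mm, which is the spring, and the tip height matches home. So the rivet is seated. I'll ease off, let go, lift and check.

```bash
python3 -m jog '[{"linear":[0,0,-0.03],"roll":0},{"linear":[0,0,0],"roll":0},{"linear":[0,0,0],"roll":0}]'
python3 -m jog '[{"linear":[0,0,0],"roll":0},{"linear":[0,0,0],"roll":0},{"linear":[0,0,0],"roll":0},{"linear":[0,0,0],"roll":0},{"linear":[0,0,0],"roll":0},{"linear":[0,0,0],"roll":0}]' -0.2
python3 -m jog '[{"linear":[0,0,-0.2],"roll":0},{"linear":[0,0,-0.4],"roll":0},{"linear":[0,0,-0.4],"roll":0},{"linear":[0,0,0],"roll":0},{"linear":[0,0,0],"roll":0},{"linear":[0,0,0],"roll":0}]'
python3 - <<'E'
from h import *
plan([.5,-.252,.103],-61.7)
c=optics.calibration("wrist");im=optics.get_image("wrist");im2=optics.get_image("side");t=optics.get_image("top")
cs,ct=optics.calibration("side"),optics.calibration("top")
a=blob(masks(t)["white"],(516,264),15,15);b=blob(masks(im2)["white"],(425,120),15,15);print(a,b)
if a and b: print("pin top",tri(ct,a[0],cs,b[0]))
cv2.imwrite("pics/w7.png",im[:,:,::-1])
cv2.imwrite("pics/c7.png",np.hstack([cv2.resize(im[130:370,200:440],(400,400)),cv2.resize(im2[70:190,360:480],(400,400))])[:,:,::-1])
E
```

```text
time_s: 11.97
position: [0.4997, -0.2509, 0.1023]
tool_rot: [[0.882, 0.472, 0.001], [0.472, -0.882, -0.0], [0.0, 0.001, -1.0]]
ft_force: [-0.0, 2.2, 5.6]
grip_width: 0.0109
gripper_force: 44.8
time_s: 12.47
position: [0.4995, -0.2508, 0.1015]
tool_rot: [[0.882, 0.472, -0.0], [0.472, -0.882, 0.0], [-0.0, -0.0, -1.0]]
ft_force: [0.2, 0.1, 0.1]
grip_width: 0.0343
gripper_force: 0.0
time_s: 12.97
position: [0.4993, -0.2506, 0.1412]
tool_rot: [[0.882, 0.472, -0.001], [0.472, -0.882, 0.001], [-0.0, -0.001, -1.0]]
ft_force: [0.4, -0.5, -0.7]
grip_width: 0.034
gripper_force: 0.0
shift units [-0.002  0.04   0.955] pos [ 0.4993 -0.2506  0.1412] t 12.97 F [ 0.37 -0.49 -0.75]
yang -61.85 roll units -0.03
None (array([427.2962963 , 118.22222222]), np.int32(27), array([424, 116,   7,   5], dtype=int32))
```

View pics/c7.png

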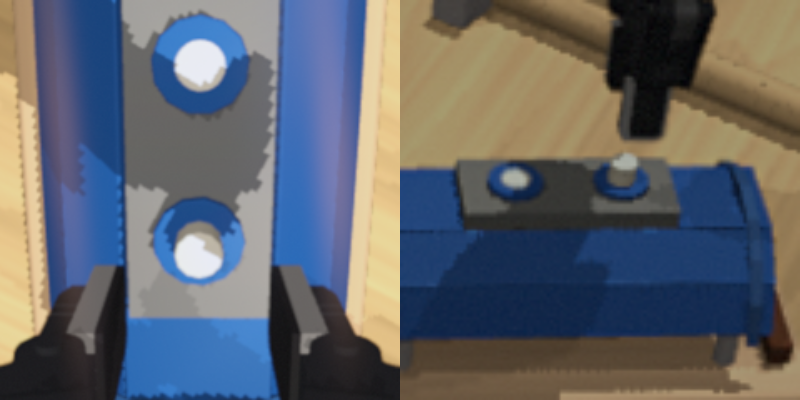

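The rivet stands home with its flange flat on the plate (wrist crop (198,240)) and its pin up (side crop (624,165)). The set rivet beside it is at (200,65). Now I shut the fingers and press the pin.

```bash
python3 -m jog '[{"linear":[0.015,0,0],"roll":0},{"linear":[0,0,0],"roll":0},{"linear":[0,0,0],"roll":0},{"linear":[0,0,0],"roll":0},{"linear":[0,0,0],"roll":0},{"linear":[0,0,0],"roll":0},{"linear":[0,0,0],"roll":0}]' -1
python3 -m jog '[{"linear":[0,0,0.2],"roll":0},{"linear":[0,0,0.2],"roll":0},{"linear":[0,0,0.15],"roll":0},{"linear":[0,0,0.05],"roll":0},{"linear":[0,0,0.05],"roll":0},{"linear":[0,0,0],"roll":0},{"linear":[0,0,0],"roll":0}]'
```

```text
time_s: 13.7
position: [0.5002, -0.2505, 0.1417]
tool_rot: [[0.882, 0.472, 0.0], [0.472, -0.882, 0.0], [0.0, 0.0, -1.0]]
ft_force: [0.8, 0.1, 0.6]
grip_width: -0.0
gripper_force: 0.0
time_s: 14.28
position: [0.5002, -0.2506, 0.1158]
tool_rot: [[0.882, 0.472, 0.0], [0.472, -0.882, -0.0], [0.0, 0.0, -1.0]]
ft_force: [-0.3, -0.7, 1.0]
grip_width: -0.0
gripper_force: 0.0
```

```bash
python3 -m jog '[{"linear":[0,0,0.05],"roll":0},{"linear":[0,0,0.03],"roll":0},{"linear":[0,0,0],"roll":0},{"linear":[0,0,0],"roll":0}]'
```

```text
time_s: 14.62
position: [0.5001, -0.2505, 0.1126]
tool_rot: [[0.882, 0.472, 0.0], [0.472, -0.882, -0.0], [-0.0, 0.0, -1.0]]
ft_force: [0.7, -0.3, -0.2]
grip_width: -0.0001
gripper_force: 0.0
```

```bash
python3 -m jog '[{"linear":[0,0,0.04],"roll":0},{"linear":[0,0,0.03],"roll":0},{"linear":[0,0,0.03],"roll":0},{"linear":[0,0,0],"roll":0},{"linear":[0,0,0],"roll":0}]'
python3 -m jog '[{"linear":[0,0,0.04],"roll":0},{"linear":[0,0,0.03],"roll":0},{"linear":[0,0,0.03],"roll":0},{"linear":[0,0,0],"roll":0},{"linear":[0,0,0],"roll":0}]'
```

```text
time_s: 15.03
position: [0.5002, -0.2506, 0.1093]
tool_rot: [[0.882, 0.472, 0.001], [0.472, -0.882, -0.001], [0.0, 0.001, -1.0]]
ft_force: [-1.7, 1.1, 7.8]
grip_width: -0.0003
gripper_force: 3.8
time_s: 15.45
position: [0.5003, -0.2506, 0.1056]
tool_rot: [[0.882, 0.472, 0.001], [0.472, -0.882, -0.001], [0.0, 0.001, -1.0]]
ft_force: [-3.5, 1.9, 10.3]
grip_width: -0.0
gripper_force: 5.2
```

```bash
python3 -m jog '[{"linear":[0,0,0.04],"roll":0},{"linear":[0,0,0.03],"roll":0},{"linear":[0,0,0.03],"roll":0},{"linear":[0,0,0],"roll":0},{"linear":[0,0,0],"roll":0}]'
python3 -m jog '[{"linear":[0,0,0.03],"roll":0},{"linear":[0,0,0.03],"roll":0},{"linear":[0,0,0],"roll":0},{"linear":[0,0,0],"roll":0}]'
```

```text
time_s: 15.87
position: [0.5003, -0.2506, 0.102]
tool_rot: [[0.882, 0.472, 0.001], [0.472, -0.882, -0.001], [0.0, 0.002, -1.0]]
ft_force: [-2.4, 2.1, 12.9]
grip_width: -0.0002
gripper_force: 6.7
time_s: 16.2
position: [0.5003, -0.2507, 0.0997]
tool_rot: [[0.882, 0.472, 0.001], [0.472, -0.882, -0.001], [0.001, 0.002, -1.0]]
ft_force: [-4.2, 2.5, 14.5]
grip_width: 0.0002
gripper_force: 7.4
```

```bash
python3 -m jog '[{"linear":[0,0,0.03],"roll":0},{"linear":[0,0,0.03],"roll":0},{"linear":[0,0,0],"roll":0},{"linear":[0,0,0],"roll":0}]'
python3 -m jog '[{"linear":[0,0,0.03],"roll":0},{"linear":[0,0,0.03],"roll":0},{"linear":[0,0,0],"roll":0},{"linear":[0,0,0],"roll":0}]'
```

```text
time_s: 16.53
position: [0.5003, -0.2506, 0.0973]
tool_rot: [[0.882, 0.472, 0.001], [0.472, -0.882, -0.001], [0.001, 0.002, -1.0]]
ft_force: [-3.4, 2.9, 15.3]
grip_width: 0.0002
gripper_force: 7.4
time_s: 16.87
position: [0.5003, -0.2506, 0.0949]
tool_rot: [[0.882, 0.472, 0.001], [0.472, -0.882, -0.001], [0.0, 0.002, -1.0]]
ft_force: [-4.2, 2.8, 14.3]
grip_width: -0.0001
gripper_force: 7.4
```

```bash
python3 -m jog '[{"linear":[0,0,0.03],"roll":0},{"linear":[0,0,0.03],"roll":0},{"linear":[0,0,0.03],"roll":0},{"linear":[0,0,0],"roll":0},{"linear":[0,0,0],"roll":0}]'
python3 -m jog '[{"linear":[0,0,0.03],"roll":0},{"linear":[0,0,0.03],"roll":0},{"linear":[0,0,0],"roll":0},{"linear":[0,0,0],"roll":0}]'
```

```text
time_s: 17.28
position: [0.5003, -0.2506, 0.0913]
tool_rot: [[0.882, 0.472, 0.001], [0.472, -0.882, -0.001], [0.0, 0.002, -1.0]]
ft_force: [-3.0, 2.6, 15.2]
grip_width: -0.0002
gripper_force: 7.4
time_s: 17.62
position: [0.5003, -0.2506, 0.089]
tool_rot: [[0.882, 0.472, 0.001], [0.472, -0.882, -0.001], [0.0, 0.002, -1.0]]
ft_force: [-3.4, 3.2, 15.4]
grip_width: 0.0001
gripper_force: 7.7
```

```bash
python3 -m jog '[{"linear":[0,0,0.03],"roll":0},{"linear":[0,0,0],"roll":0},{"linear":[0,0,0],"roll":0}]'
```

```text
time_s: 17.87
position: [0.5003, -0.2506, 0.0879]
tool_rot: [[0.882, 0.472, 0.001], [0.472, -0.882, -0.001], [0.001, 0.002, -1.0]]
ft_force: [-4.8, 2.9, 16.5]
grip_width: -0.0003
gripper_force: 8.2
```

```bash
python3 -m jog '[{"linear":[0,0,0.03],"roll":0},{"linear":[0,0,0],"roll":0},{"linear":[0,0,0],"roll":0},{"linear":[0,0,0],"roll":0}]'
python3 -m jog '[{"linear":[0,0,0.02],"roll":0},{"linear":[0,0,0],"roll":0},{"linear":[0,0,0],"roll":0},{"linear":[0,0,0],"roll":0}]'
```

```text
time_s: 18.2
position: [0.5003, -0.2507, 0.0868]
tool_rot: [[0.882, 0.472, 0.001], [0.472, -0.882, -0.001], [0.001, 0.002, -1.0]]
ft_force: [-4.5, 4.1, 16.1]
grip_width: -0.0001
gripper_force: 8.6
time_s: 18.53
position: [0.5003, -0.2507, 0.0861]
tool_rot: [[0.882, 0.472, 0.001], [0.472, -0.882, -0.001], [0.001, 0.002, -1.0]]
ft_force: [-5.0, 3.4, 17.0]
grip_width: 0.0002
gripper_force: 8.9
```

The force climbs past the plateau, so the pin is at its stop. I'll lift off and check.

```bash
python3 -m jog '[{"linear":[0,0,-0.1],"roll":0},{"linear":[0,0,-0.1],"roll":0},{"linear":[0,0,-0.2],"roll":0},{"linear":[0,0,-0.3],"roll":0},{"linear":[0,0,-0.5],"roll":0},{"linear":[0,0,-0.8],"roll":0},{"linear":[0,0,-0.8],"roll":0},{"linear":[0,0,0],"roll":0},{"linear":[0,0,0],"roll":0},{"linear":[0,0,0],"roll":0},{"linear":[0,0,0],"roll":0}]'
python3 - <<'E'
from h import *
plan([.5,-.252,.103])
c=optics.calibration("wrist");im=optics.get_image("wrist");im2=optics.get_image("side")
cs=optics.calibration("side")
for p in((320,160),(319,239)):
    w=blob(masks(im)["white"],p,50,40);print(w); 
    if w: print(plane(c,w[0],.102))
cv2.imwrite("pics/c8.png",np.hstack([cv2.resize(im[100:340,200:440],(400,400)),cv2.resize(im2[70:190,360:480],(400,400))])[:,:,::-1])
E
```

```text
time_s: 19.45
position: [0.4997, -0.2502, 0.1948]
tool_rot: [[0.882, 0.472, -0.002], [0.472, -0.882, 0.002], [-0.001, -0.002, -1.0]]
ft_force: [0.3, 0.7, -0.5]
grip_width: -0.0004
gripper_force: 0.0
shift units [-0.012  0.048  2.296] pos [ 0.4997 -0.2502  0.1948] t 19.45 F [ 0.3   0.68 -0.47]
(array([319.63478261, 163.4       ]), np.int32(460), array([308, 152,  24,  24], dtype=int32))
[ 0.54679693 -0.22674839  0.102     ]
(array([319.20679012, 247.41049383]), np.int32(324), array([309, 238,  21,  20], dtype=int32))
[ 0.50053615 -0.25124249  0.102     ]
```

View pics/c8.png

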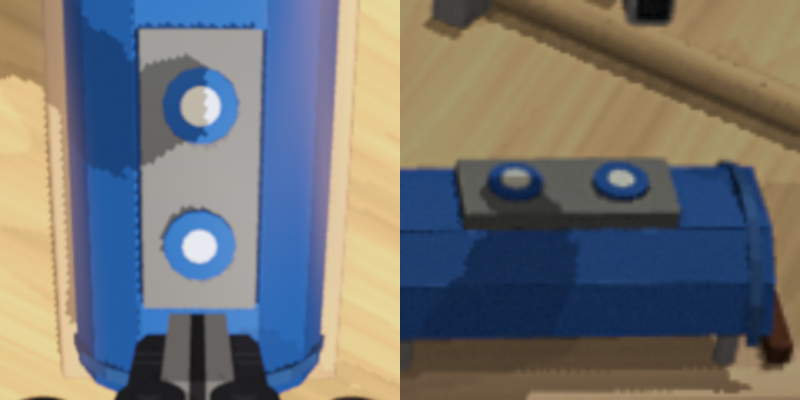

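The pressed rivet (wrist crop (199,246), side crop (621,180)) looks just like the set one: flange flat, pin flush, and 52.3 mm away from it. The robot is clear.

```bash
python3 -c "
from rig import env
print(env.close_job())"
```

```text
the job is handed in; nothing more can be done
None
```

The blue rivet is home in the plate's empty hole and its pin is pressed flush. The highest force I read was about 17 N, no other rivet was touched, and the job was handed in after about 20 s; no verdict came back.

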